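Add four clicks on a dry-block heater's dial and start it

TASK

The vials in the dry-block heater need four more steps on its click-stop dial. With a fingertip pushing against the raised bar of the dial, turn it clockwise (seen from above) exactly four clicks on from where it stands, without going past the fourth click, and leave it resting in that click; then press the round start button beside it all the way in and let it spring back out. Nothing is to be gripped or lifted: push the dial lightly, and leave the vials and the things standing round the heater where they are.

Things in the scene. Friction and masses are not known exactly. Their poses are not given: they have to be found in the camera images.
- heater: White dry-block heater, 240 (x) by 200 mm (y), fixed; origin at the centre of its underside, its -x side towards the robot. Level deck 68 mm high from x -120 to 0 mm, with the black dial on the left (axis at x -60, y +36 mm) and the grey start button on the right (x -60, y -62). Behind, the housing rises to 92 mm, and vials in its wells to 114 mm
- dial (a joint): Dial angle, rad: grows clockwise seen from above. Ten clicks, 24 degrees (0.419 rad) apart, from 0 to 3.77, end stops there. It starts at rest in one of the first five. A spring ball holds each click; some 12 degrees on it gives way and the dial snaps into the next by itself. Turning takes up to 0.1 N m (4 N at the bar 24 mm from the axis)
- dial_axis (a point): Point on the dial's vertical axis at the top of its bar, 98.5 mm above the worktop. Skirt 74 mm in diameter, at most 9.5 mm above the deck; across it a straight raised bar 62 mm long (31 mm either side of the axis), 13 mm thick, its top 30.5 mm above the deck. Either end of the bar may be pushed
- dial_pointer (a point): The middle of the top edge at the pointer end of the bar (the end with the white line), 31 mm from dial_axis: from dial_axis to this point is the direction of the bar
- start_button (a joint): Travel of the start button, m: 0 out, 0.005 fully pressed; a spring returns it; about 4 N presses it fully
- start_button_top (a point): Centre of the start button's flat top, 81 mm above the worktop when out, cap diameter 21 mm; the steel bezel round it has 37 mm diameter and ends 9 mm lower; press straight down
- vial1: Loose glass vial with a white cap, 17 mm diameter, 62 mm long, upright in a well of the block; origin at the centre of its underside. Leave alone
- vial2: Vial like vial1
- vial3: Vial like vial1
- vial4: Vial like vial1
- marker: Marker pen, 135 mm long, 13 mm high, lying on the worktop in front of the heater; origin at its middle, underside. Leave alone
- stopper: Tapered rubber stopper, 31 mm diameter, 30 mm high, left of the heater; origin under its centre. Leave alone
- dropper: Clear dropper bottle, 44 mm diameter, 114 mm high, left of the heater; origin under its centre. Leave alone
- beaker: Small glass beaker, 53 mm diameter, 65 mm high, right of the heater; origin under its centre. Leave alone

How it is judged:
By the outcome, as a careful person would: the job done as asked, in the order asked, and still so for the second after the job is handed in, with the robot touching nothing.
It also fails if it takes over 58 s, if anything falls off the work surface, if the arm or the gripper's body presses on something with over 40 N, if the wrist force passes 120 N, or if a joint passes its speed limit or range.

ROBOT

A 7-joint arm with a two-finger parallel gripper is mounted at the origin on a cart in front of the work surface, level with it; the furniture and walls round the work are solid. World frame = base frame: x ahead of the robot, y to its left, z up, the work surface at z = 0. Lengths are in m, angles in rad, forces in N, time in s.
With the tool pointing down it reaches from about 0.35 to 0.775 m from the base axis. Payload 3.1 kg.
Tool frame: the origin (TCP) lies on the centre line of the jaws, within the pads' length; the fingertips stand ctrl.tip_extent ahead of it and the grasp point (between the pads) lies 2 mm behind it (ctrl.tip_extent is the distance from the TCP to the fingertips, in m); z points along the fingers, y is the line along which they close (so a half turn about z gives the same grasp; the last joint's range is limited). The gripper opens to 85 mm and grips with 20 to 120 N. Pads are 22 mm wide; open, the fingers measure 114 mm over their backs; the gripper's body (76 mm by 85 mm) begins 54 mm behind the grasp point. The pads swing forward as they close: fully open they stand 13 mm farther back than shut.
Start: joints at [1.168, 0.311, 0.014, 1.512, -0.004, 1.319, -0.027], TCP at [0.194, -0.515, 0.248] pointing down, gripper open.
Joint ranges: [-2.7, 2.7], [-0.3, 1.91], [-1.27, 1.3], [0.12, 2.57], [-1.44, 4.58], [0.2, 2.03], [-3.05, 3.05]. Speed limits (rad/s): [2.79, 2.79, 3.14, 3.14, 3.14, 3.14, 3.14].

INTERFACE

Orientations are given as a unit quaternion [w, x, y, z].
In Python, from cell import ctrl, eyes gives the robot as it stands.
- The arm moves only by the tool servo_tool, never from a script. Its argument "commands" is a list of rows, each a list of 5 numbers: the shift along the tool's x, y, z in m, then the turn about the tool's z in rad, then the finger opening in m, from 0 to 0.0854. In form: [[x, y, z, yaw, hand], ...]. A call has 1 to 5 rows; each row is the pose to reach, as a shift and turn from the pose commanded when the call began, along the tool's axes at that moment; what a row does not reach only later rows make up. A row lasts 1/8 s, in which the tool goes at most 62.5 mm and 10.7 degrees, less where a joint would pass 70% of its speed; a pose out of reach is approached as far as the arm can. A call with a gripper value outside its range is refused whole. The fingers move at their own pace and stop on an object; "force" is the grip in N (left out, the last holds). Time passes only in rows, so rows that repeat a pose let the fingers close. It gives the time, the measured TCP pose, the force, the opening and the grip force at its end, in the units of the state.
- ctrl.get_state(): the state, without advancing time (a new reading comes with each control period).
- eyes.camera(name): name is "scene" or "side" or "wrist"; returns (picture, depth): 400x640x3 uint8, red, green, blue; 400x640 float32, m along the optical axis (not along the pixel's ray), 0 where there is no reading.
- eyes.calibration(name): a dict with "intrinsics" (3x3 intrinsics, pixels), "R" (3x3) and "t" (3): a world point X has camera coordinates R X + t. Camera axes: x right, y down, z forward; pixel columns grow to the right and rows downward; lengths in m; the calibration is good to about 2 mm. A picture is of the moment at which its call begins: read the wrist's pose just before it. calibration takes no time and is no camera call; for the wrist camera it gives the pose at the moment of the call.
- ctrl.hand_in(): hands the job in; it is judged then, once.
The state is a dict: "time": time; "joint_pos": joint angles; "joint_velocities": joint speeds; "effort": joint torques, N m; "tool_pos": TCP position; "orientation": TCP orientation; "ft_force": force on the tool from outside, world axes, zero at the start; "moment": the same for the moment, N m; "grip_width": finger opening in m; "finger_force": force on a finger pad.
Only numpy, scipy, OpenCV 4.12 (cv2) and the standard library are available. Lean on these libraries where they do the work, as an engineer would, in place of code of your own. Each camera call takes 0.05 s, during which the arm holds its last target. There are 200 camera calls.

## Working session

There is one attempt and no reset: what is moved stays moved. The work goes in short steps, Python scripts to look and compute and a tool call to move; the robot and the scene stay as the last step left them, time stands still between calls to the robot, and variables do not carry over. Pictures are saved under pics/ and viewed, at most 13 in all, crops included, and the job is handed in when it is done.

Besides the shell and the picture viewer there is one more tool, called as a command line: name --pt "numbers of a row" for each row, then --argument value for the rest. servo_tool: Moves the arm, as the interface text tells. Its arguments: {"type":"object","properties":{"commands":{"type":"array"},"force":{"type":"number"}},"required":["commands"]}

```bash
mkdir -p pics; cat > h.py <<'E'
from cell import ctrl, eyes
import numpy as np, cv2
def snap(n,f,crop=None,s=1):
    p,d=eyes.camera(n); q=p[...,::-1]
    if crop: r0,r1,c0,c1=crop; q=q[r0:r1,c0:c1]
    cv2.imwrite('pics/'+f,cv2.resize(q,None,fx=s,fy=s,interpolation=cv2.INTER_CUBIC)); np.save('pics/'+f+'.npy',d); return p,d
def onplane(n,u,v,z,c=None):
    c=c or eyes.calibration(n); K,R,t=[np.array(c[k]) for k in('intrinsics','R','t')]
    r=R.T@np.linalg.solve(K,[u,v,1]); o=-R.T@t; return o+r*(z-o[2])/r[2]
def proj(n,X):
    c=eyes.calibration(n); q=np.array(c['intrinsics'])@(np.array(c['R'])@X+np.array(c['t'])); return q[:2]/q[2]
E
python3 - <<'E'
from h import *
snap('scene','s1.png'); snap('side','d1.png')
s=ctrl.get_state(); print({k:np.round(s[k],3) for k in('time','tool_pos','orientation','ft_force','grip_width')},ctrl.tip_extent)
E
```

```text
{'time': np.float64(0.1), 'tool_pos': array([ 0.194, -0.514,  0.247]), 'orientation': array([-0.001,  0.984,  0.179, -0.   ]), 'ft_force': array([-0.479,  0.194, -0.502]), 'grip_width': np.float64(0.085)} 0.017
```

View pics/s1.png

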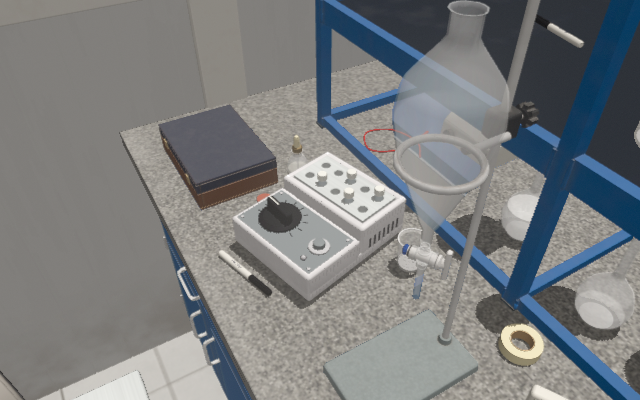

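View pics/d1.png

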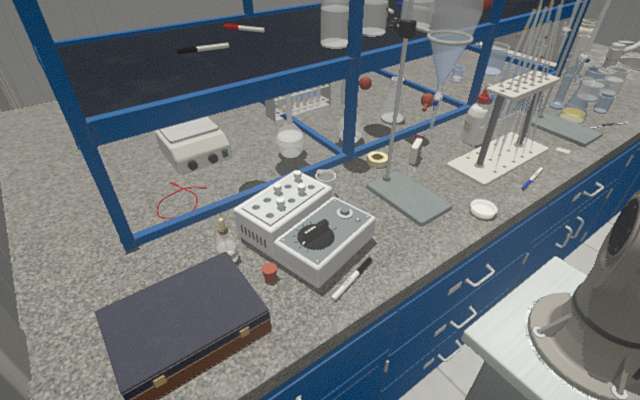

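The scene view shows the dial at about (280,215), the button at (319,244), and a ring stand with a funnel behind and to the right. In the side view the dial is at (317,236) and the button at (346,210). I'll enlarge both.

```bash
python3 - <<'E'
from h import *
a=cv2.imread('pics/s1.png')[180:270,230:360]; b=cv2.imread('pics/d1.png')[190:270,270:390]
f=lambda q:cv2.resize(q,None,fx=6,fy=6,interpolation=cv2.INTER_CUBIC)
cv2.imwrite('pics/a.png',f(a)); cv2.imwrite('pics/b.png',f(b))
for n,uv in(('scene',[(280,215,.0775),(319,242,.081)]),('side',[(317,236,.0775),(346,210,.081)])):
    for u,v,z in uv: print(n,np.round(onplane(n,u,v,z),3))
    c=eyes.calibration(n); print(np.round(-np.array(c['R']).T@c['t'],2))
# stand obstacles
d=np.load('pics/s1.png.npy')
c=eyes.calibration('scene');K,R,t=[np.array(c[k]) for k in('intrinsics','R','t')]
for u,v in [(440,165),(400,165),(488,165),(427,255),(447,335),(370,375),(455,240),(468,60)]:
    print((u,v),np.round(R.T@(np.linalg.solve(K,[u,v,1])*d[v,u]-t),3))
E
```

```text
scene [0.447 0.273 0.078]
scene [0.471 0.179 0.081]
[ 0.18 -0.33  0.69]
side [0.438 0.277 0.078]
side [0.464 0.181 0.081]
[-0.02  0.6   0.61]
(440, 165) [ 0.433 -0.091  0.432]
(400, 165) [ 0.426 -0.051  0.408]
(488, 165) [ 0.496 -0.088  0.405]
(427, 255) [ 0.464 -0.067  0.284]
(447, 335) [ 0.56  -0.045  0.038]
(370, 375) [ 0.432 -0.033  0.021]
(455, 240) [0.707 0.105 0.029]
(468, 60) [ 0.458 -0.075  0.511]
```

View pics/a.png

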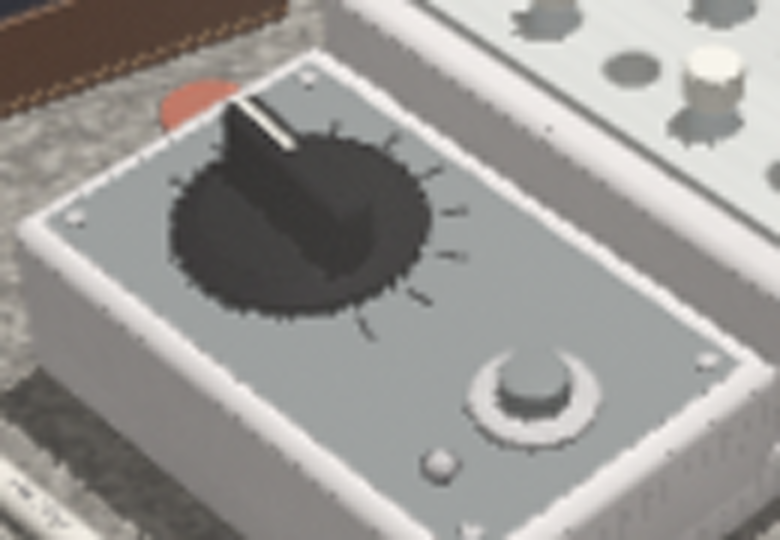

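View pics/b.png

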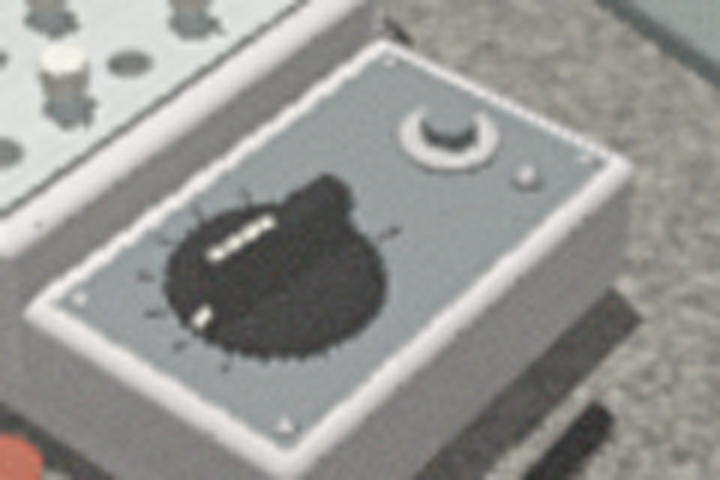

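In the enlarged scene crop the bar's pointer (white line) end is at about (238,100) and its other end at (372,212). The button top is at (538,365). In the side crop the white line runs (215,255)–(270,222), and the bar's far end is at about (335,180).

```bash
python3 - <<'E'
from h import *
A=lambda u,v,z:np.round(onplane('scene',230+u/6,180+v/6,z),4)
B=lambda u,v,z:np.round(onplane('side',270+u/6,190+v/6,z),4)
print('pointer',A(238,100,.0985),'linend',A(292,148,.0985),'far',A(365,210,.0985),'skirt',A(300,225,.0755),'but',A(538,365,.081),'bez',A(535,398,.07))
print('corners',A(25,220,.068),A(315,55,.068),A(765,370,.068))
print('pointer',B(212,257,.0985),'linend',B(272,222,.0985),'far',B(335,182,.0985),'skirt',B(276,280,.0755),'but',B(449,130,.081),'bez',B(448,138,.07))
print('corners',B(30,305,.068),B(380,42,.068),B(630,165,.068),B(285,470,.068))
E
```

```text
pointer [0.4432 0.3029 0.0985] linend [0.4474 0.2762 0.0985] far [0.4533 0.2427 0.0985] skirt [0.4448 0.269  0.0755] but [0.4734 0.1809 0.081 ] bez [0.4717 0.1798 0.07  ]
corners [0.3796 0.3188 0.068 ] [0.4866 0.343  0.068 ] [0.5331 0.1584 0.068 ]
pointer [0.4406 0.3032 0.0985] linend [0.4428 0.2776 0.0985] far [0.4467 0.2487 0.0985] skirt [0.4393 0.2786 0.0755] but [0.4612 0.1862 0.081 ] bez [0.4679 0.1807 0.07  ]
corners [0.4844 0.3479 0.068 ] [0.5299 0.1639 0.068 ] [0.4192 0.1354 0.068 ] [0.3746 0.3218 0.068 ]
```

```bash
python3 - <<'E'
from h import *
P=[]
for n,f in(('scene','s1'),('side','d1')):
    d=np.load(f'pics/{f}.png.npy'); c=eyes.calibration(n);K,R,t=[np.array(c[k]) for k in('intrinsics','R','t')]
    v,u=np.nonzero(d>0); X=(np.linalg.inv(K)@np.c_[u,v,np.ones(len(u))].T*d[v,u]-t[:,None]).T@R; P.append(X)
P=np.vstack(P)
xs=np.arange(.15,.66,.05); print('x',np.round(xs,2))
for y in np.arange(-.6,.45,.05):
    r=[]
    for x in xs:
        m=(abs(P[:,0]-x)<.025)&(abs(P[:,1]-y)<.025); r.append(int(100*np.percentile(P[m,2],99)) if m.sum()>5 else -9)
    print('%.2f'%y,r)
E
```

```text
x [0.15 0.2  0.25 0.3  0.35 0.4  0.45 0.5  0.55 0.6  0.65]
-0.60 [-9, -9, -9, 0, 0, 0, 0, 0, 0, 0, -9]
-0.55 [-9, -9, -9, 0, 0, 2, 2, 2, 0, -9, -9]
-0.50 [-9, -9, -9, 0, 0, 23, 23, 23, 0, -9, 0]
-0.45 [-9, -9, -9, 0, 0, 23, 41, 24, 18, 17, 0]
-0.40 [-9, -9, -84, 0, 0, 23, 42, 23, 14, 13, 0]
-0.35 [-9, -9, -84, 0, 1, 23, 42, 26, 0, 0, 0]
-0.30 [-9, -84, -84, 0, 0, 23, 24, 23, 0, 0, 1]
-0.25 [-9, -84, -84, 0, 0, 2, 2, 2, 0, 5, 0]
-0.20 [-9, -84, -84, 0, 1, 0, 0, 0, 0, 6, 0]
-0.15 [0, -9, -84, 1, 1, 0, 0, 0, 0, 5, 2]
-0.10 [0, -9, -9, 0, 1, 47, 51, 50, 2, 2, 2]
-0.05 [0, -9, -9, 0, 0, 48, 54, 54, 52, 41, 2]
0.00 [0, -9, -9, 0, 0, 2, 46, 46, 2, 2, 0]
0.05 [0, -9, -9, 0, 0, 0, 0, 0, 0, 0, 0]
0.10 [0, -9, -9, 0, 0, 0, 0, 0, 0, 6, 6]
0.15 [0, -9, -9, 0, 0, 6, 8, 7, 9, 9, 6]
0.20 [-9, -9, -9, 0, 1, 7, 8, 8, 10, 11, 9]
0.25 [-9, -9, -9, 0, 1, 7, 9, 9, 11, 11, 9]
0.30 [-9, -9, -9, 0, 5, 7, 10, 9, 11, 11, 9]
0.35 [-9, -9, -9, 0, 0, 6, 7, 9, 9, 9, 0]
0.40 [-9, -9, -9, 0, 0, 0, 3, 0, 11, 8, 0]
```

servo_tool --pt "0.03 -0.044 0.016 -0.17 0" --pt "0.059 -0.088 0.032 -0.34 0" --pt "0.089 -0.133 0.048 -0.51 0" --pt "0.118 -0.177 0.064 -0.68 0" --pt "0.148 -0.221 0.08 -0.85 0"

```text
time: 0.72
tool_pos: [0.2546, -0.2536, 0.1676]
orientation: [-0.0, 0.821, 0.571, -0.0]
ft_force: [0.8, 0.4, -0.1]
grip_width: 0.0001
finger_force: 0.0
```

```bash
cat >> h.py <<'E'
from scipy.spatial.transform import Rotation as Rn
def to(*pts):
    s=ctrl.get_state(); M=Rn.from_quat(np.roll(s['orientation'],-1)).as_matrix(); p=np.array(s['tool_pos'])
    print('t',round(float(s['time']),2),'pos',p.round(4),'xdir',round(float(np.degrees(np.arctan2(M[1,0],M[0,0]))),1),'z',M[:,2].round(3),'F',np.round(s['ft_force'],1),'j',np.round(s['joint_pos'],2),'w',round(float(s['grip_width']),3))
    for q in pts: print(q,'->',(M.T@(np.array(q)-p)).round(4))
E
python3 -c "
from h import *
to((.345,-.08,.17),(.345,.05,.17))"
```

```text
t 0.72 pos [ 0.2546 -0.2536  0.1676] xdir 69.7 z [-0.  0. -1.] F [ 0.8  0.4 -0.1] j [ 0.99 -0.   -0.25  2.09 -0.    1.05  0.38] w 0.0
(0.345, -0.08, 0.17) -> [ 0.1942  0.0245 -0.0024]
(0.345, 0.05, 0.17) -> [ 0.3161 -0.0207 -0.0024]
```

servo_tool --pt "0.049 0.006 0 -0.17 0" --pt "0.097 0.012 0 -0.34 0" --pt "0.146 0.018 0 -0.51 0" --pt "0.194 0.024 0 -0.68 0" --pt "0.25 0.004 0 -0.85 0"

```text
time: 1.35
tool_pos: [0.348, -0.0218, 0.1686]
orientation: [0.001, 0.513, 0.859, 0.001]
ft_force: [0.4, 1.0, 1.1]
grip_width: 0.0002
finger_force: 0.0
```

```bash
python3 -c "
from h import *
to((.345,.06,.17),(.36,.1,.18),(.37,.19,.19))"
```

```text
t 1.35 pos [ 0.348  -0.0218  0.1686] xdir 118.3 z [ 0.002  0.001 -1.   ] F [0.4 1.  1.1] j [ 0.64 -0.02 -0.61  2.1  -0.01  1.05  0.53] w 0.0
(0.345, 0.06, 0.17) -> [ 0.0734  0.0361 -0.0014]
(0.36, 0.1, 0.18) -> [ 0.1015  0.0683 -0.0113]
(0.37, 0.19, 0.19) -> [ 0.176   0.1199 -0.0212]
```

servo_tool --pt "0.037 0.018 0 -0.17 0" --pt "0.073 0.036 0 -0.34 0" --pt "0.101 0.068 -0.011 -0.51 0" --pt "0.14 0.095 -0.017 -0.68 0" --pt "0.176 0.12 -0.021 -0.85 0"

```text
time: 1.98
tool_pos: [0.3695, 0.1901, 0.1895]
orientation: [0.0, 0.113, 0.994, -0.0]
ft_force: [0.2, -0.1, -0.4]
grip_width: 0.0001
finger_force: 0.0
```

```bash
python3 - <<'E'
from h import *
snap('wrist','w1.png')
to((.38,.24,.19),(.42,.273,.19))
for X in((.443,.303,.0985),(.445,.273,.0985),(.47,.18,.081)): print(proj('wrist',X).round())
E
```

```text
t 2.02 pos [0.3696 0.1975 0.1907] xdir 167.7 z [ 0.003  0.009 -1.   ] F [2.2 5.2 1.4] j [ 0.3   0.16 -0.91  1.91  0.14  1.12  0.69] w -0.001
(0.38, 0.24, 0.19) -> [-0.0011  0.0438  0.0011]
(0.42, 0.273, 0.19) -> [-0.0332  0.0845  0.0015]
[491. 277.]
[449. 288.]
[329. 325.]
```

View pics/w1.png

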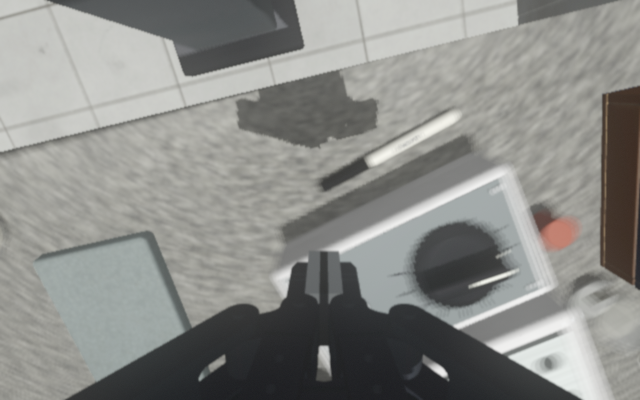

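The picture is blurred because the arm was still moving. The dial is at about (459,263), its white line runs (470,287)–(518,270), and the fingertips are at about (325,255). I'll go nearer, settle and look again.

servo_tool --pt "0.0 0.04 0 -0.16 0" --pt "-0.011 0.088 0.01 -0.31 0" --pt "-0.011 0.088 0.01 -0.31 0" --pt "-0.011 0.088 0.01 -0.31 0"

```text
time: 2.52
tool_pos: [0.3997, 0.2712, 0.1786]
orientation: [-0.001, -0.039, 0.999, -0.001]
ft_force: [-0.6, -0.3, 0.2]
grip_width: 0.0002
finger_force: 0.0
```

```bash
python3 - <<'E'
from h import *
to((.413,.289,.12))
snap('wrist','w2.png')
print({k:np.round(v,4).tolist() for k,v in eyes.calibration('wrist').items()})
E
```

```text
t 2.52 pos [0.3997 0.2712 0.1786] xdir -175.5 z [-0.002 -0.001 -1.   ] F [-0.6 -0.3  0.2] j [ 0.11  0.37 -0.94  1.77  0.32  1.17  0.72] w 0.0
(0.413, 0.289, 0.12) -> [-0.0148  0.0168  0.0586]
{'intrinsics': [[348.6251, 0.0, 323.4279], [0.0, 348.6251, 200.9329], [0.0, 0.0, 1.0]], 'R': [[-0.0779, 0.997, -0.0014], [0.9495, 0.0746, 0.3047], [0.3038, 0.0224, -0.9525]], 't': [-0.2375, -0.4185, 0.186]}
```

View pics/w2.png

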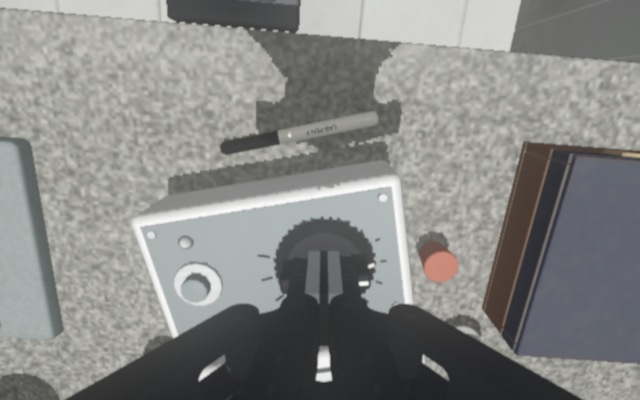

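The still wrist picture shows the skirt spanning columns 275–372 with its top at row 217, and the pointer line at about (363,283). The button top is at (197,284), and the front deck corners are at (138,222) and (397,180).

```bash
python3 - <<'E'
from h import *
o=lambda u,v,z:onplane('wrist',u,v,z).round(4)
print('L',o(275,258,.0755),'R',o(373,255,.0755),'top',o(322,218,.0755))
print('line',o(364,283,.0985),'but',o(197,284,.081),'bez',o(197,286,.068+.004))
a,b=o(138,222,.068),o(397,180,.068);print('corn',a,b,np.degrees(np.arctan2(*(b-a)[[1,0]]))-90)
q=cv2.imread('pics/w2.png')[210:320,170:400]; cv2.imwrite('pics/w2c.png',cv2.resize(q,None,fx=3.4,fy=3.4,interpolation=cv2.INTER_CUBIC))
E
```

```text
L [0.4416 0.2375 0.0755] R [0.4336 0.3082 0.0755] top [0.408  0.2692 0.0755]
line [0.4435 0.3003 0.0985] but [0.4642 0.1822 0.081 ] bez [0.4716 0.1788 0.072 ]
corn [0.4243 0.1363 0.068 ] [0.3784 0.3194 0.068 ] 14.073051749842762
```

View pics/w2c.png

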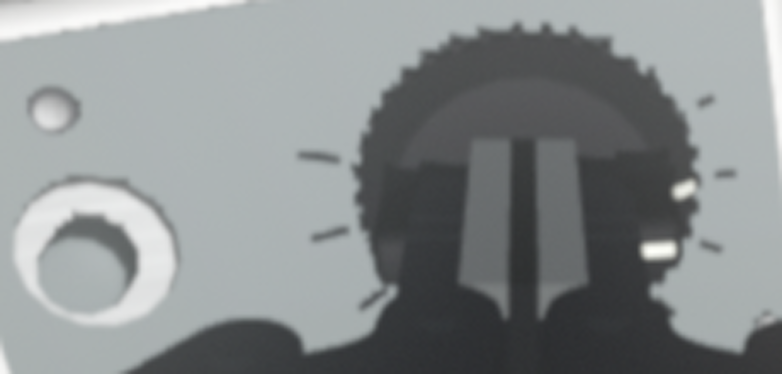

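The crop shows the pointer mark on the skirt at (685,188) beside the tick at (725,173). More ticks are at (707,100), (710,245), (318,157), (330,236) and (374,299). I'll fit a circle to the ticks to get the axis and the click angles.

```bash
python3 - <<'E'
from h import *
from scipy.optimize import least_squares
T=[(707,100),(725,173),(710,245),(318,157),(330,236),(374,299)]
o=lambda u,v,z:onplane('wrist',170+u/3.4,210+v/3.4,z)[:2]
P=np.array([o(u,v,.068) for u,v in T])
r=least_squares(lambda q:np.hypot(*(P-q[:2]).T)-q[2],[.445,.274,.042]).x
print(r,P.round(4).tolist()); ang=lambda p:np.degrees(np.arctan2(p[1]-r[1],p[0]-r[0])).round(1)
print([ang(p) for p in P],'skirt',ang(o(685,188,.0755)),o(685,188,.0755),'top',ang(o(658,250,.0985)),o(658,250,.0985),'but',o(85,272,.081),'bez',o(96,252,.070))
E
```

```text
[0.44757997 0.27321577 0.04518606] [[0.4243, 0.3118], [0.4415, 0.318], [0.4597, 0.3169], [0.4446, 0.228], [0.4642, 0.2312], [0.4798, 0.2417]]
[np.float64(121.1), np.float64(97.8), np.float64(74.5), np.float64(-93.7), np.float64(-68.5), np.float64(-44.4)] skirt 99.2 [0.44194283 0.30812671] top 97.8 [0.44390308 0.29999863] but [0.46931741 0.18056877] bez [0.47118813 0.17911152]
```

```bash
python3 - <<'E'
from h import *
to((.417,.2895,.13),(.417,.2895,.10))
E
```

```text
t 2.58 pos [0.4    0.2707 0.1791] xdir -175.6 z [-0.    -0.002 -1.   ] F [-1.1 -0.9 -0.6] j [ 0.11  0.37 -0.94  1.77  0.32  1.17  0.72] w 0.0
(0.417, 0.2895, 0.13) -> [-0.0185  0.0175  0.049 ]
(0.417, 0.2895, 0.1) -> [-0.0185  0.0176  0.079 ]
```

servo_tool --pt "-0.0185 0.0175 0.025 -0.06 0" --pt "-0.0185 0.0175 0.05 -0.06 0" --pt "-0.0185 0.0175 0.07 -0.06 0" --pt "-0.0185 0.0175 0.079 -0.06 0" --pt "-0.0185 0.0175 0.079 -0.06 0"

```text
time: 3.2
tool_pos: [0.4175, 0.2897, 0.1005]
orientation: [0.0, -0.069, 0.998, -0.001]
ft_force: [-0.1, -0.1, 0.6]
grip_width: 0.0
finger_force: 0.0
```

```bash
cat >> h.py <<'E'
AX=np.array([.447,.2735])
def plan(degs,off=.0175,rad=.020,z=.100):
    # shifts that put the pushing face on the bar when the bar points at world angle d
    s=ctrl.get_state(); M=Rn.from_quat(np.roll(s['orientation'],-1)).as_matrix(); x0=np.degrees(np.arctan2(M[1,0],M[0,0]))
    to()
    for d in degs:
        a=np.radians(d); u=np.array([np.cos(a),np.sin(a)]); p=np.array([u[1],-u[0]])
        c=AX+rad*u-off*p; print(d,(M.T@(np.r_[c,z]-s['tool_pos'])).round(4),'yaw',round(float(np.radians((x0-(d+90)+180)%360-180)),3))
E
python3 - <<'E'
from h import *
plan([98,96,92,88,84,80,74])
E
```

```text
t 3.2 pos [0.4175 0.2897 0.1005] xdir -172.1 z [ 0.001 -0.001 -1.   ] F [-0.1 -0.1  0.6] j [ 0.02  0.52 -0.88  1.81  0.46  1.04  0.67] w 0.0
98 [-0.0095 -0.0001  0.0005] yaw -0.002
96 [-0.0102  0.0005  0.0005] yaw 0.033
92 [-0.0117  0.0016  0.0005] yaw 0.103
88 [-0.0132  0.0026  0.0005] yaw 0.173
84 [-0.0148  0.0035  0.0005] yaw 0.243
80 [-0.0165  0.0043  0.0005] yaw 0.312
74 [-0.0191  0.0053  0.0005] yaw 0.417
```

servo_tool --pt "-0.005 0 0 0 0" --pt "-0.0095 0 0 0 0" --pt "-0.0102 0.0005 0 0.033 0" --pt "-0.0117 0.0016 0 0.103 0" --pt "-0.0132 0.0026 0 0.173 0"

```text
time: 3.82
tool_pos: [0.4297, 0.2957, 0.1004]
orientation: [-0.0, 0.018, 1.0, 0.0]
ft_force: [-1.7, 0.0, 1.9]
grip_width: -0.0001
finger_force: 0.9
```

```bash
python3 - <<'E'
from h import *
plan([88,84,80,76,74])
E
```

```text
t 3.83 pos [0.4297 0.2957 0.1004] xdir 177.9 z [-0.  0. -1.] F [-1.7  0.   1.9] j [-0.02  0.52 -0.83  1.77  0.44  1.04  0.52] w -0.0
88 [-0.0006 -0.0016  0.0004] yaw -0.002
84 [-0.0021 -0.0004  0.0004] yaw 0.068
80 [-0.0036  0.0007  0.0004] yaw 0.138
76 [-0.0051  0.0017  0.0004] yaw 0.208
74 [-0.006   0.0021  0.0004] yaw 0.243
```

servo_tool --pt "-0.0014 -0.001 0 0.033 0" --pt "-0.0021 -0.0004 0 0.068 0" --pt "-0.0028 0.0001 0 0.103 0" --pt "-0.0036 0.0007 0 0.138 0" --pt "-0.0036 0.0007 0 0.138 0"

```text
time: 4.45
tool_pos: [0.4333, 0.2957, 0.1002]
orientation: [-0.0, 0.086, 0.996, -0.0]
ft_force: [-1.9, -0.2, 0.9]
grip_width: 0.0001
finger_force: 1.0
```

```bash
python3 - <<'E'
from h import *
snap('scene','s2.png',(180,270,230,360),5)
plan([80,76,74,70,66,62])
E
```

```text
t 4.5 pos [0.4333 0.2957 0.1002] xdir 170.2 z [-0.001 -0.001 -1.   ] F [-3.1 -1.1  0.7] j [-0.05  0.52 -0.79  1.76  0.42  1.04  0.41] w 0.0
80 [0.0001 0.0006 0.0002] yaw 0.003
76 [-0.0013  0.0017  0.0002] yaw 0.073
74 [-0.0021  0.0023  0.0002] yaw 0.108
70 [-0.0036  0.0033  0.0002] yaw 0.177
66 [-0.0052  0.0042  0.0002] yaw 0.247
62 [-0.0069  0.005   0.0002] yaw 0.317
```

View pics/s2.png

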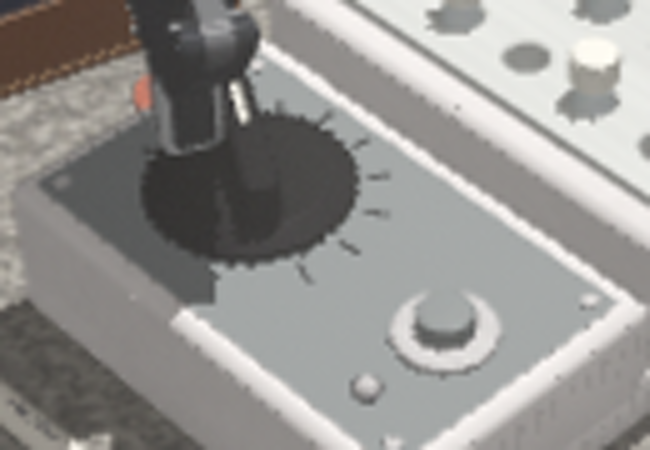

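The scene crop shows the finger behind the pointer end of the bar, with the bar turned. Its white line now runs (235,85)–(244,122) in the crop.

```bash
python3 - <<'E'
from h import *
a,b=[onplane('scene',230+u/5,180+v/5,.0985)[:2] for u,v in((235,85),(244,122))]
print(a,b,np.degrees(np.arctan2(*(a-b)[::-1])),np.degrees(np.arctan2(*(a-AX)[::-1])))
E
```

```text
[0.4538234  0.29565911] [0.44787831 0.27673368] 72.56081066883252 72.8849532462654
```

servo_tool --pt "-0.0013 0.0017 0 0.073 0" --pt "-0.0021 0.0023 0 0.108 0" --pt "-0.0036 0.0033 0 0.177 0" --pt "-0.0044 0.0038 0 0.212 0" --pt "-0.0044 0.0038 0 0.212 0"

```text
time: 5.12
tool_pos: [0.4404, 0.299, 0.1006]
orientation: [0.001, 0.191, 0.982, 0.001]
ft_force: [0.7, 0.2, 0.2]
grip_width: -0.0007
finger_force: 0.0
```

```bash
cat >> h.py <<'E'
def line():
    p,_=eyes.camera('scene'); c=p[185:232,255:310].astype(int)
    k=c.min(2)>150; n,l,st,ce=cv2.connectedComponentsWithStats(k.astype(np.uint8),connectivity=8)
    for i in range(1,n):
        if 3<=st[i,4]<60:
            v,u=np.nonzero(l==i); X=np.array([onplane('scene',255+a,185+b,.0985)[:2] for a,b in zip(u,v)]); m=X.mean(0)-AX
            if np.hypot(*m)<.036: print('line',st[i,4],'ang',np.degrees(np.arctan2(m[1],m[0])).round(1),'r',np.hypot(*m).round(4))
E
python3 - <<'E'
from h import *
line(); plan([64,60,56,52,50])
E
```

```text
t 5.17 pos [0.4403 0.299  0.1006] xdir 158.0 z [ 0.003  0.001 -1.   ] F [ 0.6 -0.1  0.4] j [-0.08  0.51 -0.74  1.75  0.4   1.03  0.22] w -0.0
64 [0.0003 0.0001 0.0006] yaw 0.07
60 [-0.0012  0.0011  0.0006] yaw 0.14
56 [-0.0028  0.0021  0.0006] yaw 0.21
52 [-0.0044  0.003   0.0006] yaw 0.28
50 [-0.0053  0.0033  0.0006] yaw 0.314
```

```bash
cat >> h.py <<'E'
def line():
    p,_=eyes.camera('scene'); g=cv2.cvtColor(p,cv2.COLOR_RGB2GRAY).astype(np.float32)
    def smp(a,s):
        u=np.array([np.cos(a),np.sin(a)]); n=np.array([-u[1],u[0]])
        q=np.array([proj('scene',np.r_[AX+r*u+s*n,.0985]) for r in np.linspace(.010,.028,10)],np.float32)
        return cv2.remap(g,q[:,0:1],q[:,1:2],cv2.INTER_LINEAR).ravel()
    D=np.arange(-60,125,2); sc=[np.mean(smp(a,0)-np.maximum(smp(a,.0045),smp(a,-.0045))) for a in np.radians(D)]
    print('line',[(int(D[i]),round(float(sc[i]))) for i in np.argsort(sc)[::-1][:4]])
E
python3 - <<'E'
from h import *
line(); 
cv2.imwrite('pics/s3.png',cv2.resize(eyes.camera('scene')[0][180:270,230:360,::-1],None,fx=5,fy=5))
E
```

```text
line [(54, 123), (52, 114), (56, 107), (50, 77)]
```

View pics/s3.png

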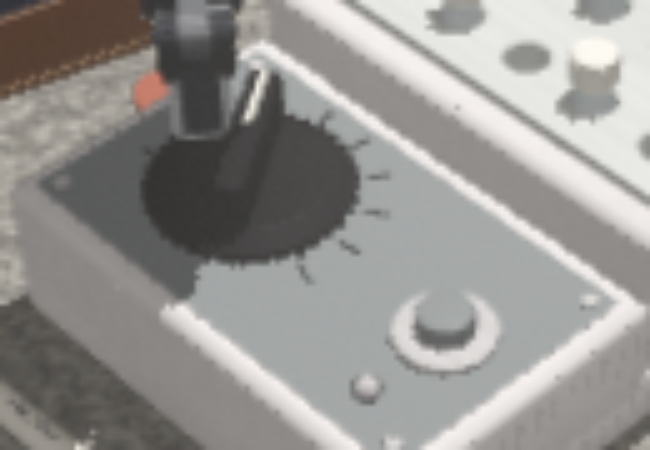

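The picture shows the bar at about 52°, so two clicks are done, and the finger is clear behind it. Next is click 3.

servo_tool --pt "-0.0012 0.0011 0 0.14 0" --pt "-0.0028 0.0021 0 0.21 0" --pt "-0.0044 0.003 0 0.28 0" --pt "-0.0053 0.0033 0 0.314 0" --pt "-0.0053 0.0033 0 0.314 0"

```text
time: 5.9
tool_pos: [0.4442, 0.3004, 0.1004]
orientation: [-0.0, 0.341, 0.94, 0.0]
ft_force: [-2.7, 2.3, 0.5]
grip_width: 0.0002
finger_force: 1.3
```

```bash
python3 - <<'E'
from h import *
line(); plan([50,46,44,42,40,38])
E
```

```text
line [(54, 134), (56, 124), (52, 122), (50, 89)]
t 5.95 pos [0.4442 0.3004 0.1004] xdir 140.1 z [-0.001  0.001 -1.   ] F [-2.5 -0.   2. ] j [-0.14  0.5  -0.66  1.73  0.35  1.03 -0.05] w -0.0
50 [-0.0019  0.0011  0.0004] yaw 0.002
46 [-0.0034  0.0023  0.0004] yaw 0.072
44 [-0.0041  0.0029  0.0004] yaw 0.107
42 [-0.0049  0.0034  0.0004] yaw 0.141
40 [-0.0057  0.0039  0.0004] yaw 0.176
38 [-0.0065  0.0043  0.0004] yaw 0.211
```

servo_tool --pt "-0.0015 0.0012 0 0.07 0" --pt "-0.0023 0.0018 0 0.107 0" --pt "-0.003 0.0023 0 0.141 0" --pt "-0.0038 0.0028 0 0.176 0" --pt "-0.0038 0.0028 0 0.176 0"

```text
time: 6.58
tool_pos: [0.4507, 0.2988, 0.1003]
orientation: [0.001, 0.424, 0.906, 0.0]
ft_force: [-0.9, -0.8, 0.4]
grip_width: 0.0002
finger_force: 0.0
```

```bash
python3 - <<'E'
from h import *
line(); plan([40,38,36,34,32,28,26])
E
```

```text
line [(32, 92), (34, 82), (30, 79), (36, 59)]
t 6.62 pos [0.4504 0.2989 0.1003] xdir 129.9 z [ 0.001 -0.001 -1.   ] F [ 0.3 -0.8  0.5] j [-0.16  0.5  -0.62  1.72  0.33  1.03 -0.2 ] w 0.0
40 [0.0002 0.0011 0.0003] yaw -0.002
38 [-0.0005  0.0017  0.0003] yaw 0.033
36 [-0.0012  0.0022  0.0003] yaw 0.068
34 [-0.0019  0.0028  0.0003] yaw 0.103
32 [-0.0027  0.0033  0.0003] yaw 0.138
28 [-0.0043  0.0043  0.0003] yaw 0.208
26 [-0.0051  0.0047  0.0003] yaw 0.243
```

servo_tool --pt "-0.0012 0.0022 0 0.068 0" --pt "-0.0027 0.0033 0 0.138 0" --pt "-0.0043 0.0043 0 0.208 0" --pt "-0.0051 0.0047 0 0.243 0" --pt "-0.0051 0.0047 0 0.243 0"

```text
time: 7.25
tool_pos: [0.4554, 0.2994, 0.1002]
orientation: [-0.001, 0.529, 0.849, -0.0]
ft_force: [-3.2, 1.3, 2.0]
grip_width: 0.0004
finger_force: 1.7
```

```bash
python3 - <<'E'
from h import *
line(); plan([26,22,20,18,16,14])
E
```

```text
line [(32, 81), (30, 72), (34, 67), (28, 42)]
t 7.3 pos [0.4554 0.2994 0.1002] xdir 116.1 z [-0.001  0.001 -1.   ] F [-3.8  2.3  1.1] j [-0.2   0.49 -0.56  1.71  0.3   1.02 -0.41] w 0.0
26 [-0.0021  0.0011  0.0002] yaw 0.002
22 [-0.0036  0.0023  0.0002] yaw 0.072
20 [-0.0043  0.0028  0.0002] yaw 0.107
18 [-0.0051  0.0034  0.0002] yaw 0.142
16 [-0.0059  0.0039  0.0002] yaw 0.176
14 [-0.0067  0.0043  0.0002] yaw 0.211
```

servo_tool --pt "-0.0015 0.0012 0 0.07 0" --pt "-0.0023 0.0018 0 0.107 0" --pt "-0.003 0.0023 0 0.141 0" --pt "-0.0038 0.0028 0 0.176 0" --pt "-0.0038 0.0028 0 0.176 0"

```text
time: 7.92
tool_pos: [0.4614, 0.2958, 0.1003]
orientation: [0.001, 0.603, 0.798, 0.0]
ft_force: [0.7, 0.0, -0.4]
grip_width: -0.0002
finger_force: 0.0
```

```bash
python3 - <<'E'
from h import *
line(); plan([16,14])
E
```

```text
line [(10, 60), (8, 53), (12, 52), (102, 30)]
t 7.97 pos [0.4612 0.296  0.1003] xdir 105.9 z [ 0.001 -0.    -1.   ] F [-0.4 -0.1 -0. ] j [-0.22  0.49 -0.52  1.71  0.28  1.02 -0.56] w -0.0
16 [-0.0002  0.0002  0.0003] yaw -0.002
14 [-0.0009  0.0008  0.0003] yaw 0.033
```

servo_tool --pt "0.008 0 0 0 0" --pt "0.008 0 -0.03 0 0" --pt "0.008 0 -0.06 0 0" --pt "0.008 0 -0.06 0 0"

```text
time: 8.48
tool_pos: [0.4596, 0.3064, 0.163]
orientation: [0.001, 0.602, 0.799, 0.003]
ft_force: [0.1, -0.3, -0.7]
grip_width: 0.0001
finger_force: 0.0
```

```bash
python3 - <<'E'
from h import *
to((.470,.181,.16),(.470,.181,.12))
E
```

```text
t 8.47 pos [0.4596 0.3064 0.163 ] xdir 106.0 z [ 0.005  0.004 -1.   ] F [ 0.1 -0.3 -0.7] j [-0.22  0.43 -0.54  1.63  0.24  1.15 -0.54] w 0.0
(0.47, 0.181, 0.16) -> [-0.1235 -0.0246  0.0026]
(0.47, 0.181, 0.12) -> [-0.1235 -0.0248  0.0425]
```

servo_tool --pt "-0.045 -0.009 0 0 0" --pt "-0.09 -0.018 0 0 0" --pt "-0.1235 -0.0247 0.01 0 0" --pt "-0.1235 -0.0247 0.04 0 0" --pt "-0.1235 -0.0247 0.05 0 0"

```text
time: 9.1
tool_pos: [0.4667, 0.1777, 0.1079]
orientation: [-0.001, 0.602, 0.798, -0.002]
ft_force: [0.1, 0.8, 0.3]
grip_width: 0.0002
finger_force: 0.0
```

```bash
python3 - <<'E'
from h import *
to((.470,.181,.10),(.470,.181,.0905))
line()
snap('scene','s4.png',(180,270,230,360),5)
E
```

```text
t 9.1 pos [0.4667 0.1777 0.1079] xdir 105.9 z [-0.005 -0.002 -1.   ] F [0.1 0.8 0.3] j [ 0.    0.39 -0.51  1.83  0.22  0.99 -0.32] w 0.0
(0.47, 0.181, 0.1) -> [0.0023 0.0041 0.0079]
(0.47, 0.181, 0.0905) -> [0.0023 0.0042 0.0174]
line [(10, 51), (12, 48), (8, 41), (14, 31)]
```

View pics/s4.png

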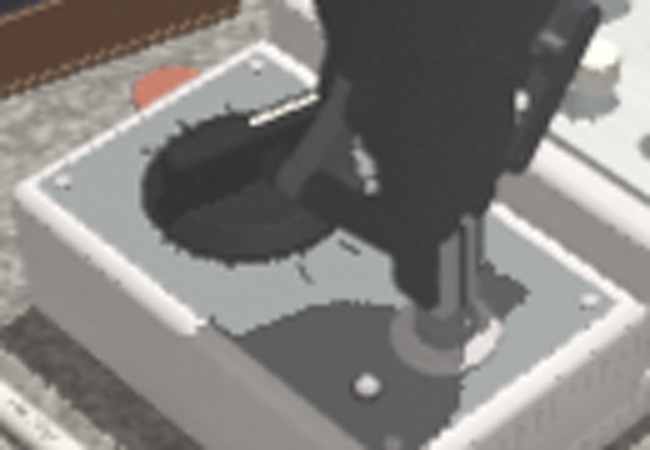

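The scene crop shows the pointer line resting at the fourth new click, angled over the deck. The closed fingertips are above the button at about (445,310). Now I press.

servo_tool --pt "0.0023 0.0041 0.0 0 0" --pt "0.0023 0.0041 0.008 0 0" --pt "0.0023 0.0041 0.012 0 0" --pt "0.0023 0.0041 0.016 0 0" --pt "0.0023 0.0041 0.017 0 0"

```text
time: 9.82
tool_pos: [0.4719, 0.1823, 0.0935]
orientation: [-0.0, 0.602, 0.798, 0.0]
ft_force: [-1.4, -0.2, 4.2]
grip_width: 0.0002
finger_force: 1.8
```

servo_tool --pt "0 0 0.002 0 0" --pt "0 0 0.004 0 0" --pt "0 0 0.004 0 0"

```text
time: 10.2
tool_pos: [0.472, 0.1824, 0.0927]
orientation: [0.001, 0.602, 0.798, -0.0]
ft_force: [-7.3, -3.0, 22.0]
grip_width: -0.0002
finger_force: 11.4
```

Force is up to 22 N with almost no further travel, so the button is bottomed. Next I release and retract.

servo_tool --pt "0 0 -0.006 0 0" --pt "0 0 -0.02 0 0" --pt "0 0 -0.06 0 0" --pt "0 0 -0.1 0 0" --pt "0 0 -0.1 0 0"

```text
time: 10.82
tool_pos: [0.4743, 0.1831, 0.193]
orientation: [0.002, 0.602, 0.798, 0.003]
ft_force: [0.8, -0.3, -1.0]
grip_width: -0.0004
finger_force: 0.0
```

```bash
python3 - <<'E'
from h import *
line(); p,d=eyes.camera('scene'); c=eyes.calibration('scene');K,R,t=[np.array(c[k]) for k in('intrinsics','R','t')]
for D in (d,np.load('pics/s1.png.npy')): print('button z',np.median([(R.T@(np.linalg.solve(K,[u,v,1])*D[v,u]-t))[2] for u in range(316,323) for v in range(239,243)]).round(4))
a=cv2.imread('pics/s1.png'); e=np.abs(a.astype(int)-p[...,::-1]).max(2); print('button diff',e[235:255,308:330].mean().round(1))
to(); q=np.hstack([a[130:300,210:440],p[130:300,210:440,::-1]]); cv2.imwrite('pics/f.png',cv2.resize(q,None,fx=1.7,fy=1.7))
E
```

```text
line [(10, 51), (12, 47), (8, 43), (14, 30)]
button z 0.0821
button z 0.0822
button diff 31.4
t 10.93 pos [0.4719 0.1817 0.1894] xdir 105.9 z [ 0. -0. -1.] F [-0.3  0.1 -0.8] j [ 0.02  0.31 -0.53  1.71  0.17  1.17 -0.27] w 0.0
```

View pics/f.png

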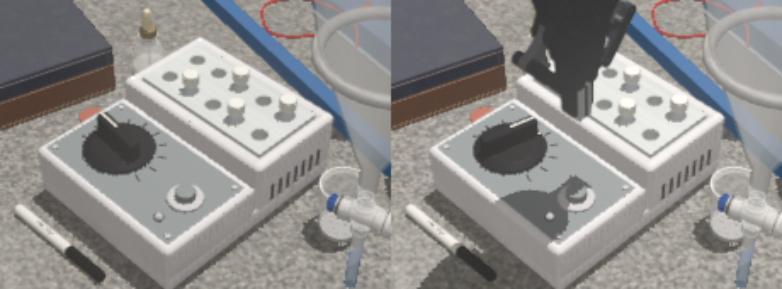

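The side-by-side picture shows the bar turned, the button out again, and the vials, marker and beaker in place.

```bash
python3 -c "
from cell import ctrl
print(ctrl.hand_in())"
```

```text
the job is handed in; nothing more can be done
None
```

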